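# Pack the pen and close the stone case

## Robot

A 7-joint arm with a two-finger parallel gripper is mounted at the origin on the work surface. World frame = base frame: x ahead of the robot, y to its left, z up, the work surface at z = 0. Lengths are in m, angles in rad, forces in N, time in s.
With the tool pointing down it reaches from about 0.425 to 0.95 m from the base axis. Payload 4.7 kg.
Tool frame: the origin (TCP) lies between the finger pads; the fingertips stand 22 mm ahead of it and the grasp point (between the pads) lies 3 mm ahead of it (r.tip_reach is the distance from the TCP to the fingertips, in m); z points along the fingers, y is the line along which they close (so a half turn about z gives the same grasp; the last joint's range is limited). The gripper opens to 87 mm and grips with 3 to 60 N. Pads are 19 mm wide; open, the fingers measure 117 mm over their backs; the gripper's body (75 mm by 190 mm) begins 51 mm behind the grasp point.
Start: joints at [-1.249, 0.469, -0.049, 1.532, 0.024, 1.141, -0.082], TCP at [0.232, 0.634, 0.245] pointing down, gripper open.
Joint ranges: [-2.59, 2.59], [-0.33, 1.99], [-1.39, 1.29], [0.1, 2.45], [-1.04, 4.18], [0.21, 1.99], [-2.66, 2.66]. Speed limits (rad/s): [2.57, 2.57, 3.14, 3.14, 3.14, 3.14, 3.14].

## Interface

Orientations are given as a rotation vector (axis times angle).
In Python, from station import r gives the robot as it stands.
- The arm moves only by the tool apply_moves, never from a script. Its argument "plan" is a list of rows, each a list of 4 numbers: the shift along the tool's x, y, z in mm, then the turn about the tool's z in degrees. A call has 1 to 5 rows; each row is the pose to reach, as a shift and turn from the pose commanded when the call began, along the tool's axes at that moment; what a row does not reach only later rows make up. A row lasts 1/10 s, in which the tool goes at most 50 mm and 8.59 degrees, less where a joint would pass 70% of its speed; a pose out of reach is approached as far as the arm can. A call with a gripper value outside its range is refused whole. "jaw" is the closure in counts, from 0 (fully open) to 255 (shut), set as the call begins (left out, the last holds). The fingers move at their own pace and stop on an object; "grip_force" is the grip in N (left out, the last holds). Time passes only in rows, so rows that repeat a pose let the fingers close. It gives the time, the measured TCP pose, the force, the opening and the grip force at its end, in the units of the state.
- r.sense(): the state, without advancing time (a new reading comes with each control period).
- r.get_image(name): name is "scene" or "top" or "wrist"; returns a dict with "color" (480x640x3 uint8, red, green, blue), "intrinsics" (3x3 intrinsics, pixels), "xyz" and "attitude" of the camera in the world. Camera axes: x right, y down, z forward; pixel columns grow to the right and rows downward; lengths in m; the calibration is good to about 2 mm. A picture is of the moment at which its call begins. There is no depth.
- r.sign_off(): hands the job in; it is judged then, once.
The state is a dict: "t": time; "joints": joint angles; "qd": joint speeds; "effort": joint torques, N m; "eef_pos": TCP position; "ee_rot": TCP orientation; "ft_force": force on the tool from outside, world axes, zero at the start; "wrist_torque": the same for the moment, N m; "grip_width": finger opening in m; "grasp_force": force on a finger pad.
Only numpy, scipy, OpenCV 4.12 (cv2) and the standard library are available. Lean on these libraries where they do the work, as an engineer would, in place of code of your own. Each camera call takes 0.05 s, during which the arm holds its last target. There are 200 camera calls.

## Task

Put the light wooden tray into the open stone case so that its four corner lugs drop right into the brass corner sockets, then lay the purple pen body in the tray's two black V-notches. Finally swing the case lid over without slamming it and press it down past its catch until it is fully shut; leave the loupe, feed extractor, palette and jars where they are.

Things in the scene. Friction and masses are not known exactly. Their poses are not given: they have to be found in the camera images.
- case: Dark wood case, fixed, 208 (x) x 164 (y) mm, walls 6 mm thick, 40 mm high. Origin: centre of its underside, z up. Lid hinged along its +y wall. Inside, four brass corner sockets: tops 24 mm above the origin, centred at x = +-82, y = +-60 mm, each with a 15 mm square hole 12 mm deep. Grinding stones lie on its floor, below the sockets' tops.
- hinge (a point): Middle of the lid's hinge axis: case frame x 0, y +82, z +40 mm. The axis runs along the case's x.
- lid (a joint): Lid angle (rad): 0 = fully shut; grows as the front (-y) edge swings up and over towards +y; upright at 1.57; starts at 1.65 to 1.95, stop at 2.0. A stiff hinge holds it at any angle (about 2 to 4 N at the front edge moves it). Lid 0.28 kg, a shallow shell 208 x 164 mm; flat outer top 37 mm, inner top 33 mm above the hinge axis when shut.
- press (a point): Point on the lid's flat outer top, on its middle line, 18 mm in from the front edge (146 mm from the hinge axis, 37 mm above it when shut); moves with the lid. A brass tongue 40 mm wide hangs at the middle of the front edge, reaching 175 mm from the hinge axis.
- tray: Loose light wooden tray, 184 (x) x 140 (y) mm, floor 5 mm, rim 14 mm high, 0.26 to 0.42 kg. Origin: centre of the floor's underside, z up. Four brass lugs (10 mm across, tapered) reach 9 mm below it at x = +-82, y = +-60 mm. Black grip fin in the middle: 12 mm thick (x), 60 mm long (y), top 45 mm above the origin. Seated: origin 24 mm above the case's, centred, x axes parallel either way round.
- cradle (a point): On the tray (x +46, y 0, z +25.3 mm): where the pen's middle lies when it rests in the two black V-notches. They are 8 mm thick, at y = +-38 mm, 28 mm wide at the top (28 mm above the tray origin); the pen lies along the tray's y. Beside the lying pen 32 mm are free to the fin and 34 mm to the rim.
- rest: Desk pen rest, fixed: marble slab 110 (x) x 50 (y) x 10 mm with two steel V-notches at x = +-38 mm. Origin: centre of its underside.
- pen: Loose purple acrylic pen body, a rod 120 mm long, 16 mm diameter, with brass bands, about 35 g. Origin: its middle, on its axis; x runs along it (y and z turn as it rolls). It starts in the pen rest, axis 35 mm above the desk.
- loupe: Steel nib loupe standing upright, 52 mm wide, 58 mm high; leave alone.
- extractor: Chrome feed extractor lying down, 125 mm long; leave alone.
- palette: White ceramic nib palette, a disc 120 mm across, 14 mm high; leave alone.
- ink: Ink jar, 64 mm across, 65 mm high; leave alone.
- nibjar: Amber jar with a brass cap, 56 mm across, 70 mm high; leave alone.
- catch_point (a point): The catch, a sprung steel ball on the outside of the case's -y wall (x 0, y -83, z +28 mm in the case frame). It resists the lid's tongue from about 0.07 rad down to about 0.03 and needs some 8 to 13 N near the lid's front edge; below that the lid snaps to 0 and stays. The lid cannot shut over a tray whose lugs are not in the sockets.
There are look-alikes about, which are no part of the job. Leave any blue or green look-alike of the tray alone.

How it is judged:
On the way, in this order (a step that is already met when the one before it is completed fails the run):
1. the tray sits in the case with its lugs in the sockets (x of tray in the frame of case between -0.004 and 0.004 m and y of tray in the frame of case between -0.004 and 0.004 m and z of tray in the frame of case between 0.021 and 0.027 m and angle between the x axis of tray and the x axis of case, either way round below 0.06 rad), for 0.2 s.
2. the pen lies in the tray's V-notches, let go (all of step 1 and distance between pen and cradle below 0.012 m and angle between the x axis of pen and the y axis of tray, either way round below 0.12 rad and contact force between pen and the fingers below 0.1 N), for 0.2 s.
3. the lid is pressed past its catch and shut (value of joint lid below 0.02 rad), for 0.2 s.
At the end, for the whole second after the job is handed in: The tray's origin is within 4 mm of the case's middle in the case's x and y and 21 to 27 mm above its underside, turned less than 0.06 rad; the pen's middle is within 12 mm of the cradle point and its axis within 0.12 rad of the tray's y; the lid reads under 0.02 rad; all at rest (all of step 1 and distance between pen and cradle below 0.012 m and angle between the x axis of pen and the y axis of tray, either way round below 0.12 rad and value of joint lid below 0.02 rad and linear speed of each of pen, tray below 0.02 m/s); the robot touches nothing.
It fails at once if the lid is slammed (closing faster than 4 rad/s between 0.4 and 0.09 rad, before it meets the catch) (value of joint lid between 0.09 and 0.4 rad and velocity of joint lid below -4 rad/s).
It fails at once if a bystander (loupe, extractor, palette, ink jar, amber jar) is moved more than 20 mm (distance of any of loupe, extractor, palette, ink, nibjar from where it was at the start of the episode above 0.02 m).
It also fails if it takes over 72 s, if anything falls off the work surface, if the arm or the gripper's body presses on something with over 40 N, if the wrist force passes 120 N, or if a joint passes its speed limit or range.

## Working session

There is one attempt and no reset: what is moved stays moved. The work goes in short steps, Python scripts to look and compute and a tool call to move; the robot and the scene stay as the last step left them, time stands still between calls to the robot, and variables do not carry over. Pictures are saved under pics/ and viewed, at most 10 in all, crops included, and the job is handed in when it is done.

Besides the shell and the picture viewer there is one more tool, called after ">>>" as name([rows], argument=value, ...), one row to a line, values as JSON. apply_moves: Moves the arm, as the interface text tells. Its arguments: {"type":"object","properties":{"plan":{"type":"array"},"jaw":{"type":"number"},"grip_force":{"type":"number"}},"required":["plan"]}

```bash
ls; mkdir -p pics
python3 - <<'E'
from station import r
import cv2,numpy as np
s=r.sense();print(s['t'],s['eef_pos'],s['ee_rot'],s['ft_force'],s['grip_width'])
for n in ['scene','top','wrist']:
    d=r.get_image(n);cv2.imwrite(f'pics/{n}0.png',d['color'][:,:,::-1])
    print(n,np.round(d['intrinsics'],1).tolist(),d['xyz'],np.asarray(d['attitude']).tolist())
E
```

```text
pics
0.0 [0.23179372 0.63335791 0.24351996] [-5.48235415e-01 -3.09314619e+00  3.01499364e-03] [ 0.16232474 -0.274143    0.31357637] 0.08694677599691261
scene [[511.7, 0.0, 331.0], [0.0, 511.7, 240.6], [0.0, 0.0, 1.0]] [1.66745358 0.0763733  1.28966495] [-1.660712117859331, -1.9273035197221566, 0.7888945295516132]
top [[485.1, 0.0, 328.3], [0.0, 485.1, 239.1], [0.0, 0.0, 1.0]] [ 0.28412242 -0.12228875  1.2546828 ] [-2.1875256801251743, 2.0195454113367353, -0.22538177813124038]
wrist [[369.8, 0.0, 313.8], [0.0, 369.8, 243.3], [0.0, 0.0, 1.0]] [0.17013831 0.6575297  0.38277999] [2.4018411221588276, 1.6792385883118994, 0.20747489135710184]
```

View pics/top0.png

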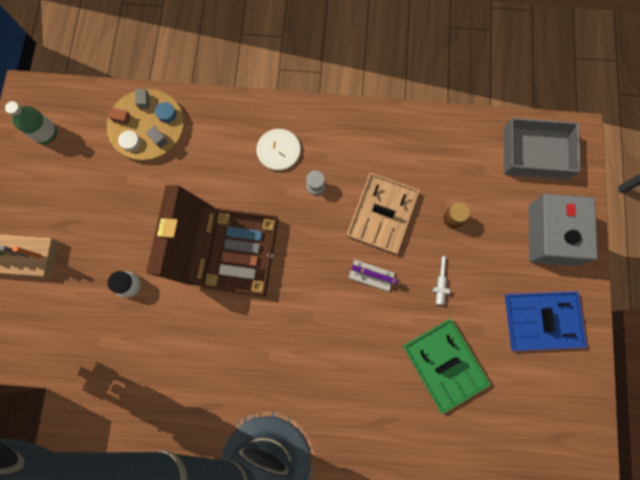

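View pics/scene0.png

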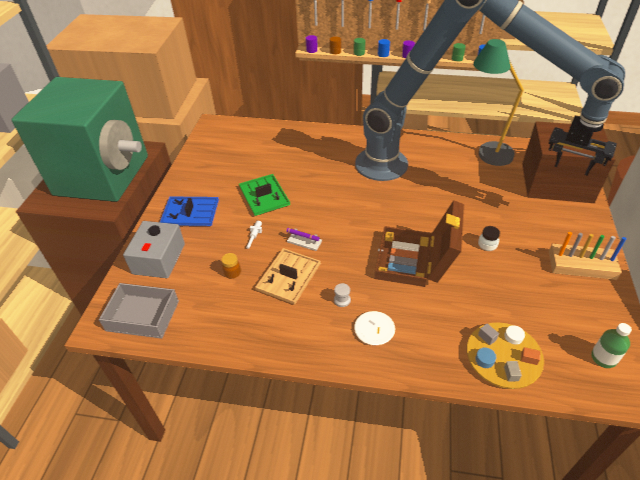

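```bash
cat > h.py <<'E'
from station import r
import cv2,numpy as np
from scipy.spatial.transform import Rotation as R
def grab(n,save=None):
    d=r.get_image(n)
    if save: cv2.imwrite('pics/'+save,d['color'][:,:,::-1])
    return d
def cast(d,uv,z):
    uv=np.atleast_2d(uv).astype(float);K=d['intrinsics']
    p=np.c_[(uv[:,0]-K[0][2])/K[0][0],(uv[:,1]-K[1][2])/K[1][1],np.ones(len(uv))]
    v=R.from_rotvec(d['attitude']).apply(p);o=np.asarray(d['xyz'])
    return o+v*((z-o[2])/v[:,2])[:,None]
def proj(d,X):
    p=R.from_rotvec(d['attitude']).inv().apply(np.atleast_2d(X)-np.asarray(d['xyz']));K=d['intrinsics']
    return np.c_[K[0][0]*p[:,0]/p[:,2]+K[0][2],K[1][1]*p[:,1]/p[:,2]+K[1][2]]
def blobs(d,lo,hi,amin=15,roi=None):
    m=cv2.inRange(cv2.cvtColor(d['color'],cv2.COLOR_RGB2HSV),lo,hi)
    if roi: 
        q=np.zeros_like(m);x0,y0,x1,y1=roi;q[y0:y1,x0:x1]=m[y0:y1,x0:x1];m=q
    cs=cv2.findContours(m,cv2.RETR_EXTERNAL,cv2.CHAIN_APPROX_NONE)[0]
    return m,sorted([c for c in cs if cv2.contourArea(c)>=amin],key=cv2.contourArea,reverse=True)
def togo(target,yaw=None):
    """shift in tool axes (mm), of TCP to world target; yaw=current tool y dir angle deg"""
    s=r.sense();T=R.from_rotvec(s['ee_rot'])
    return np.round(T.inv().apply(np.asarray(target)-s['eef_pos'])*1000,1)
E
python3 - <<'E'
from h import *
d=grab('top')
hsv=cv2.cvtColor(d['color'],cv2.COLOR_RGB2HSV)
for n,u,v in [('tray',360,225),('tray2',400,225),('table',320,280),('sock',223,219),('sock2',270,225),('sock3',211,281),('sock4',259,287),('pen',366,270),('pen2',385,278),('case',240,212)]: print(n,hsv[v,u])
print(cast(d,[[384,213]],0.014),cast(d,[[374,274]],.035),cast(d,[[223,219],[268,225],[211,281],[259,287]],.024))
c=np.hstack([cv2.resize(d['color'][170:310,140:290],None,fx=2.7,fy=2.7,interpolation=cv2.INTER_CUBIC),cv2.resize(d['color'][170:310,340:485],None,fx=2.7,fy=2.7,interpolation=cv2.INTER_CUBIC)])
print(c.shape);cv2.imwrite('pics/crop1.png',c[:,:,::-1])
E
```

```text
tray [ 15 118 209]
tray2 [ 15 118 190]
table [ 12 145 144]
sock [ 18 147  99]
sock2 [ 18 146 166]
sock3 [ 19 145 102]
sock4 [ 18 145 167]
pen [141 179 124]
pen2 [142 189 124]
case [ 10 149  84]
[[ 0.63968279 -0.24827059  0.014     ]] [[ 0.47150431 -0.22959329  0.035     ]] [[0.58655964 0.17241791 0.024     ]
 [0.57992342 0.05329747 0.024     ]
 [0.42206745 0.18232854 0.024     ]
 [0.41658554 0.05888957 0.024     ]]
(378, 797, 3)
```

View pics/crop1.png

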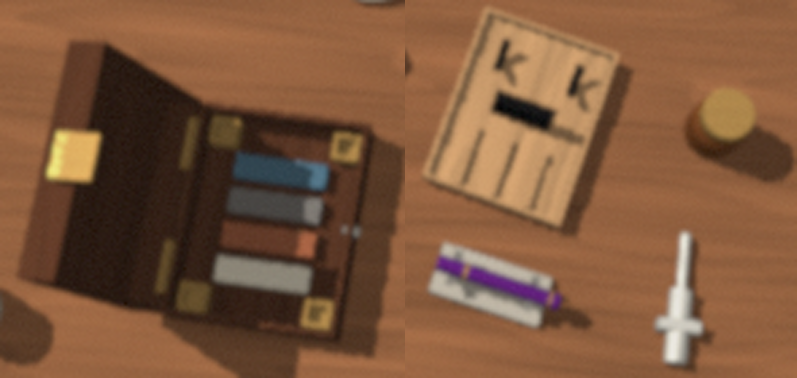

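```bash
cat >> h.py <<'E'
def cen(c): 
    m=cv2.moments(c);return [m['m10']/m['m00'],m['m01']/m['m00']]
E
python3 - <<'E'
from h import *
d=grab('top')
# tray
m,cs=blobs(d,(10,60,165),(25,135,255),300,(335,160,430,265))
c=cs[0];b=cv2.boxPoints(cv2.minAreaRect(c));X=cast(d,b,.023)
print('tray',cv2.contourArea(c),X[:,:2].mean(0),[np.linalg.norm(X[i]-X[(i+1)%4]).round(4) for i in range(4)],np.round(X[:,:2],4).tolist())
m,cs=blobs(d,(0,0,0),(180,255,45),40,(365,195,400,225))
for c in cs:
    b=cv2.boxPoints(cv2.minAreaRect(c));X=cast(d,b,.054);print('fin',cv2.contourArea(c),X[:,:2].mean(0),np.round(X[:,:2],4).tolist())
m,cs=blobs(d,(130,100,60),(160,255,255),20,(340,250,410,300))
P=cast(d,np.argwhere(m)[:,::-1],.035)[:,:2];q=P.mean(0);w,v=np.linalg.eigh(np.cov((P-q).T));t=(P-q)@v[:,1]
print('pen',q,q+v[:,1]*(t.max()+t.min())/2,'len',np.ptp(t),np.degrees(np.arctan2(*v[::-1,1])))
m,cs=blobs(d,(15,110,80),(26,255,255),30,(195,205,285,300))
for c in cs: print('sock',cv2.contourArea(c),cast(d,cen(c),.024)[0,:2],np.round(cen(c)),cv2.boundingRect(c))
s=r.sense();print(R.from_rotvec(s['ee_rot']).as_matrix().round(3).tolist())
E
```

```text
tray 2845.5 [ 0.63949986 -0.24944357] [np.float64(0.1857), np.float64(0.1313), np.float64(0.1844), np.float64(0.1275)] [[0.5675, -0.163], [0.7468, -0.2114], [0.7104, -0.3375], [0.5334, -0.2858]]
fin 95.0 [ 0.63415191 -0.24207462] [[0.6345, -0.2153], [0.6497, -0.2201], [0.6337, -0.2689], [0.6186, -0.264]]
pen [ 0.47080447 -0.23093341] [ 0.4710113 -0.2301162] len 0.11969605847329667 75.7967534467656
sock 126.0 [0.41919429 0.06410138] [257. 286.] (251, 280, 13, 13)
sock 114.0 [0.58182142 0.05430964] [268. 224.] (262, 218, 12, 13)
sock 92.5 [0.42580984 0.18287333] [211. 280.] (206, 274, 11, 12)
sock 86.0 [0.58888135 0.17254841] [223. 218.] (218, 213, 12, 11)
sock 40.0 [0.57395975 0.20592868] [210. 223.] (207, 214, 6, 18)
sock 39.0 [0.45309848 0.21338143] [201. 268.] (198, 259, 6, 19)
[[-0.939, 0.344, -0.0], [0.344, 0.939, -0.001], [-0.0, -0.001, -1.0]]
```

>>> apply_moves([
  [0,0,-9,8.5],
  [0,0,-18,17],
  [0,0,-27,25.5],
  [0,0,-36,34],
  [0,0,-45,42.5],
])

```text
t: 0.75
eef_pos: [0.2318, 0.6338, 0.2897]
ee_rot: [-1.64, -2.679, 0.001]
ft_force: [-0.2, 0.8, 0.1]
grip_width: 0.0873
grasp_force: 0.0
```

>>> apply_moves([
  [0,0,-9,8.5],
  [0,0,-18,17],
  [0,0,-27,25.5],
  [0,0,-36,34],
  [0,0,-45,42.5],
])

```text
t: 1.25
eef_pos: [0.2318, 0.6338, 0.3347]
ee_rot: [2.5, 1.903, -0.001]
ft_force: [-0.8, -0.3, -0.4]
grip_width: 0.0871
grasp_force: 0.0
```

>>> apply_moves([
  [-37,31,0,0],
  [-74,62,0,0],
  [-111,93,0,0],
  [-148,124,0,0],
  [-186,155,0,0],
])

```text
t: 1.75
eef_pos: [0.3336, 0.4121, 0.3346]
ee_rot: [-2.494, -1.911, -0.0]
ft_force: [1.2, 0.3, 0.9]
grip_width: 0.0869
grasp_force: 0.0
```

>>> apply_moves([
  [-37,31,0,0],
  [-74,62,0,0],
  [-111,93,0,0],
  [-148,124,0,0],
  [-186,155,0,0],
])

```text
t: 2.25
eef_pos: [0.4347, 0.1922, 0.3347]
ee_rot: [-2.493, -1.911, -0.001]
ft_force: [1.5, 0.2, 0.3]
grip_width: 0.0871
grasp_force: 0.0
```

>>> apply_moves([
  [-37,31,0,0],
  [-74,62,0,0],
  [-111,93,0,0],
  [-148,124,0,0],
  [-186,155,0,0],
])

```text
t: 2.75
eef_pos: [0.5359, -0.0275, 0.3348]
ee_rot: [-2.493, -1.911, -0.002]
ft_force: [2.1, 0.6, -0.4]
grip_width: 0.087
grasp_force: 0.0
```

>>> apply_moves([
  [-37,31,20,0],
  [-74,62,40,0],
  [-111,93,60,0],
  [-148,124,90,0],
  [-186,155,110,0],
])

```text
t: 3.25
eef_pos: [0.6311, -0.233, 0.2293]
ee_rot: [-2.492, -1.91, 0.0]
ft_force: [1.7, 1.5, 0.8]
grip_width: 0.0868
grasp_force: 0.0
```

Run:
```python
from h import *
d=grab('wrist','w1.png');s=r.sense();print(s['eef_pos'],s['t'],d['xyz'])
```

```text
[ 0.62994887 -0.24183965  0.2254694 ] 3.3 [ 0.64894391 -0.16813886  0.36850444]
```

View pics/w1.png

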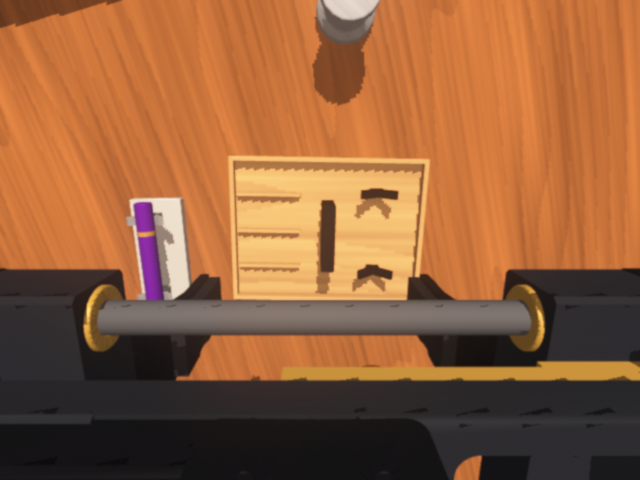

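Run:
```python
from h import *
d=grab('wrist')
m,cs=blobs(d,(0,0,0),(180,255,70),100,(300,190,345,285))
b=cv2.boxPoints(cv2.minAreaRect(cs[0]));print(b.round().tolist(),cast(d,b,.054)[:,:2].round(4).tolist())
X=cast(d,b,.054)[:,:2];print('fin c',X.mean(0))
# rim outer: wood mask: hull edges
m,cs=blobs(d,(12,60,190),(25,160,255),3000,(200,140,440,298))
c=cs[0][:,0,:];
for n,y in [('row200',200),('row250',250)]:
    q=c[c[:,1]==y,0];L,Rr=q.min(),q.max();A=cast(d,[[L,y],[Rr,y]],.023)[:,:2];print(n,L,Rr,A.round(4).tolist(),'w',np.linalg.norm(A[1]-A[0]),'mid',A.mean(0))
u=[]
for x in range(245,420,10):
    q=c[c[:,0]==x,1];u.append([x,q.min()])
A=cast(d,u,.023)[:,:2];k=np.polyfit(A[:,0],A[:,1],1);print('edge+y yaw',np.degrees(np.arctan(k[0])),'mid edge',A.mean(0))
yw=np.arctan(k[0]);n=np.array([-np.sin(yw),np.cos(yw)]);print('center from edge dist',(X.mean(0)-A.mean(0))@n)
T=R.from_rotvec(r.sense()['ee_rot']).as_matrix();print('tool y ang',np.degrees(np.arctan2(T[1,1],T[0,1])),T[:,2], r.sense()['joints'])
```

```text
Traceback (most recent call last):
IndexError: list index out of range
```

```bash
cat > t.py <<'E'
from h import *
d=grab('wrist')
hsv=cv2.cvtColor(d['color'],cv2.COLOR_RGB2HSV);print(hsv[235,312:345:2,2],hsv[190:290:4,328,2],d['xyz'])
m,cs=blobs(d,(0,0,0),(180,255,90),100,(300,185,345,275))
b=cv2.boxPoints(cv2.minAreaRect(cs[0]));X=cast(d,b,.054)[:,:2];print(b.round().tolist(),X.round(4).tolist());print('fin c',X.mean(0))
m,cs=blobs(d,(12,60,150),(25,190,255),3000,(200,130,445,290))
c=cs[0][:,0,:]
for y in (200,250):
    q=c[c[:,1]==y,0];L,Rr=q.min(),q.max();A=cast(d,[[L,y],[Rr,y]],.023)[:,:2];print(L,Rr,'w',np.linalg.norm(A[1]-A[0]),'mid',A.mean(0))
u=[[x,c[c[:,0]==x,1].min()] for x in range(250,415,10)]
A=cast(d,u,.023)[:,:2];k=np.polyfit(A[:,0],A[:,1],1);yw=np.arctan(k[0]);n=np.array([-np.sin(yw),np.cos(yw)])
print('yaw',np.degrees(yw),'edge to fin c (-70)',(X.mean(0)-A.mean(0))@n)
s=r.sense();T=R.from_rotvec(s['ee_rot']).as_matrix();print('tool y ang',np.degrees(np.arctan2(T[1,1],T[0,1])),T[:,2],s['eef_pos'])
E
python3 t.py
```

```text
[250 250 248 239 187 126  81  81  81  81  80  80 149 245 247 247 247] [241  81  83  82  83  82  82  82  81  82  80  81  80  78  77  77  77  74
  74 158 161 151 165 166 180] [ 0.64783016 -0.17350349  0.36581023]
[[323.0, 193.0], [335.0, 193.0], [335.0, 263.0], [323.0, 263.0]] [[0.6444, -0.2104], [0.6541, -0.2131], [0.6384, -0.2727], [0.6282, -0.2698]]
fin c [ 0.64124945 -0.24148722]
200 444 w 0.22667606447768077 mid [ 0.64127661 -0.22000529]
200 444 w 0.234589169643754 mid [ 0.62858239 -0.26649106]
yaw -15.589248872861289 edge to fin c (-70) -0.0829454021526125
tool y ang -15.41669837856903 [-0.00464469 -0.00144332 -0.99998817] [ 0.62920346 -0.23580489  0.22863494]
```

>>> apply_moves([
  [-1,4,35,0],
  [-3,11,70,0],
  [-3,11,105,0],
  [-3,11,136,0],
  [-3,11,136,0],
], jaw=60, grip_force=30)

```text
t: 3.9
eef_pos: [0.6383, -0.2344, 0.0913]
ee_rot: [-2.486, -1.908, 0.005]
ft_force: [-0.6, 0.2, 0.1]
grip_width: 0.0673
grasp_force: 0.0
```

Run:
```python
from h import *
d=grab('wrist','w2.png');s=r.sense();print(s['eef_pos'],s['t'],d['xyz'],s['ft_force'],s['grip_width'])
```

```text
[ 0.63985619 -0.23577866  0.09418168] 3.95 [ 0.65687851 -0.16992831  0.23067228] [0.18335628 0.59441217 0.46345723] 0.06728270968693939
```

View pics/w2.png

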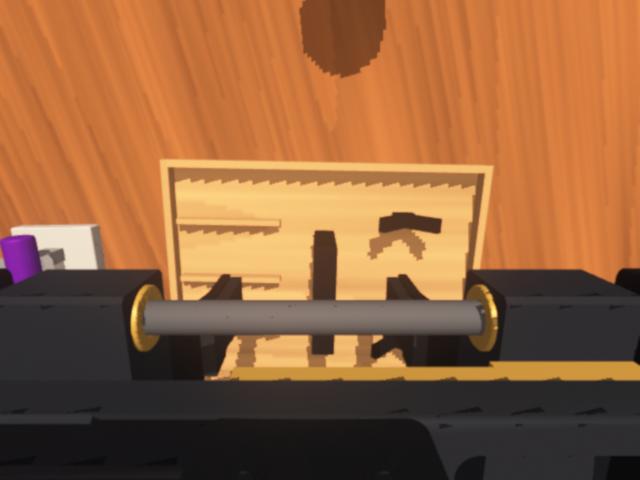

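Run:
```python
from h import *
d=grab('wrist');s=r.sense();T=R.from_rotvec(s['ee_rot']).as_matrix()
A=cast(d,[[162,160],[493,167]],.023)
print(A.round(4).tolist(),np.linalg.norm(A[1]-A[0]),'yaw',np.degrees(np.arctan2(A[1,1]-A[0,1],A[1,0]-A[0,0])))
e=(A[1]-A[0])/np.linalg.norm(A[1]-A[0]);n=np.array([-e[1],e[0],0]);c=A.mean(0)-.07*n
print('c',c,'tool',(T.T@(c-s['eef_pos'])*1000).round(1),s['eef_pos'],d['xyz'],np.degrees(np.arctan2(T[1,1],T[0,1])),T[:,2])
print((T.T@(np.array(d['xyz'])-s['eef_pos'])*1000))
```

```text
[[0.5748, -0.1538, 0.023], [0.7517, -0.2051, 0.023]] 0.1842605232289021 yaw -16.16573150008191
c [ 0.64374898 -0.24666552  0.023     ] tool [-8.7  5.1 73.2] [ 0.641049   -0.23699623  0.09618686] [ 0.65785968 -0.17100067  0.23344171] -15.018073811971655 [ 8.35049042e-04  3.23748824e-04 -9.99999599e-01]
[  68.17007776   -0.76532752 -137.21939035]
```

>>> apply_moves([
  [-8.7,5,20,1.2],
  [-8.7,5,40,1.2],
  [-8.7,5,53,1.2],
  [-8.7,5,53,1.2],
  [-8.7,5,53,1.2],
])

```text
t: 4.5
eef_pos: [0.6442, -0.2477, 0.0439]
ee_rot: [2.512, 1.884, 0.003]
ft_force: [0.5, 0.1, 0.9]
grip_width: 0.0667
grasp_force: 0.0
```

>>> apply_moves([
  [0,0,0,0],
  [0,0,0,0],
  [0,0,0,0],
  [0,0,0,0],
  [0,0,0,0],
], jaw=255, grip_force=50)

```text
t: 5.0
eef_pos: [0.6434, -0.2478, 0.0423]
ee_rot: [2.513, 1.883, 0.001]
ft_force: [0.2, -0.3, -0.8]
grip_width: 0.0346
grasp_force: 0.0
```

>>> apply_moves([
  [0,0,0,0],
  [0,0,-10,0],
  [0,0,-30,0],
  [0,0,-60,0],
  [0,0,-100,0],
])

```text
t: 5.5
eef_pos: [0.6415, -0.2467, 0.141]
ee_rot: [-2.511, -1.882, 0.004]
ft_force: [0.9, 0.7, -3.4]
grip_width: 0.0114
grasp_force: 50.0
```

>>> apply_moves([
  [0,0,-30,0],
  [0,0,-60,0],
  [0,0,-60,0],
  [0,0,-60,0],
])

```text
t: 5.9
eef_pos: [0.6427, -0.2474, 0.2018]
ee_rot: [-2.513, -1.884, -0.0]
ft_force: [-0.2, 0.5, -3.4]
grip_width: 0.0111
grasp_force: 50.0
```

Run:
```python
from h import *
d=grab('wrist','w3.png');s=r.sense();T=R.from_rotvec(s['ee_rot']).as_matrix();print(s['eef_pos'],s['t'],s['ft_force'],s['wrist_torque'],s['grip_width'],s['grasp_force'],np.degrees(np.arctan2(T[1,1],T[0,1])))
```

```text
[ 0.64209302 -0.24690774  0.2004425 ] 5.95 [-0.68312419  0.51812016 -3.86060488] [-0.06479756  0.06613459  0.01056025] 0.011389385030766785 49.99105632305145 -16.292734541558023
```

View pics/w3.png

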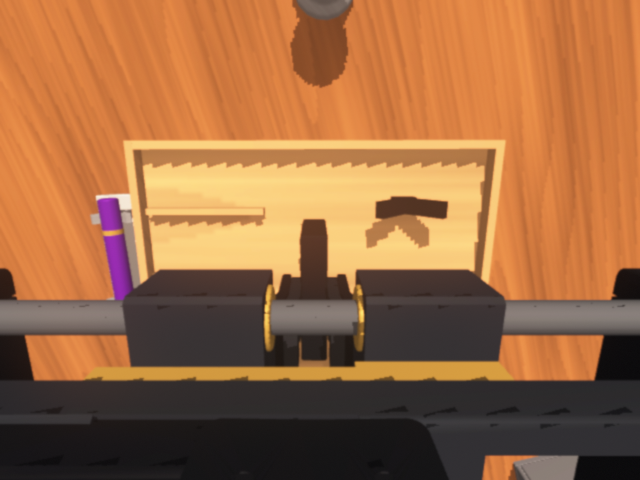

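Run:
```python
from h import *
from scipy.optimize import brentq
d=grab('wrist');s=r.sense();T=R.from_rotvec(s['ee_rot']).as_matrix()
im=cv2.cvtColor(d['color'],cv2.COLOR_RGB2HSV)
print('row145',[int(x) for x in np.where(np.abs(np.diff(im[146,:,1].astype(int)))>25)[0]])
uv=[[125,141],[504.5,141]]
z=brentq(lambda z:np.linalg.norm(np.diff(cast(d,uv,z),axis=0))-.184,.05,.25)
A=cast(d,uv,z);e=(A[1]-A[0])/.184;n=np.array([-e[1],e[0],0]);c=A.mean(0)-.07*n
print('rim z',z,'tcp',s['eef_pos'],'c in tool',(T.T@(c-s['eef_pos'])*1000).round(1),'yaw',np.degrees(np.arctan2(e[1],e[0])),'tool',np.degrees(np.arctan2(T[1,1],T[0,1])))
```

```text
row145 []
rim z 0.1537035935072122 tcp [ 0.641908   -0.24674277  0.19983369] c in tool [ 1.8  1.1 46.1] yaw -16.28688650017682 tool -16.286498717518874
```

>>> apply_moves([
  [0,0,40,0],
  [0,0,80,0],
  [0,0,110,0],
  [0,0,122,0],
  [0,0,127,0],
])

```text
t: 6.5
eef_pos: [0.6417, -0.2472, 0.0725]
ee_rot: [-2.511, -1.882, 0.004]
ft_force: [0.1, -0.2, -3.0]
grip_width: 0.0112
grasp_force: 50.0
```

>>> apply_moves([
  [0,0,1,0],
  [0,0,2,0],
  [0,0,2,0],
])

```text
t: 6.8
eef_pos: [0.6438, -0.2482, 0.0746]
ee_rot: [2.512, 1.883, 0.002]
ft_force: [-1.6, 0.1, -3.1]
grip_width: 0.0112
grasp_force: 50.0
```

>>> apply_moves([
  [0,0,0,0],
  [0,0,0,0],
  [0,0,0,0],
  [0,0,0,0],
], jaw=190)

```text
t: 7.2
eef_pos: [0.6434, -0.2479, 0.0738]
ee_rot: [2.513, 1.884, 0.001]
ft_force: [0.4, 0.1, 0.1]
grip_width: 0.0215
grasp_force: 0.0
```

>>> apply_moves([
  [-1.5,-1,10,0],
  [-1.5,-1,20,0],
  [-1.5,-1,27,0],
  [-1.5,-1,27,0],
])

```text
t: 7.6
eef_pos: [0.6406, -0.2483, 0.0441]
ee_rot: [-2.512, -1.882, 0.003]
ft_force: [-0.2, -0.4, 0.6]
grip_width: 0.022
grasp_force: 0.0
```

>>> apply_moves([
  [0,0,0,0],
  [0,0,0,0],
  [0,0,0,0],
  [0,0,0,0],
  [0,0,0,0],
], jaw=255, grip_force=50)

```text
t: 8.1
eef_pos: [0.6419, -0.2491, 0.0464]
ee_rot: [2.513, 1.884, 0.001]
ft_force: [1.4, -0.9, 0.1]
grip_width: 0.0114
grasp_force: 50.0
```

>>> apply_moves([
  [0,0,0,0],
  [0,0,0,0],
  [0,0,0,0],
  [0,0,0,0],
  [0,0,0,0],
])

```text
t: 8.6
eef_pos: [0.642, -0.2491, 0.0464]
ee_rot: [2.513, 1.884, 0.001]
ft_force: [1.0, -1.4, 0.3]
grip_width: 0.0116
grasp_force: 50.0
```

>>> apply_moves([
  [0,0,-10,0],
  [0,0,-40,0],
  [0,0,-80,0],
  [0,0,-120,0],
  [0,0,-160,0],
])

```text
t: 9.1
eef_pos: [0.6402, -0.2483, 0.207]
ee_rot: [-2.512, -1.882, 0.003]
ft_force: [1.4, 0.7, -3.1]
grip_width: 0.0117
grasp_force: 50.0
```

>>> apply_moves([
  [0,0,0,0],
  [0,0,0,0],
  [0,0,0,0],
])

```text
t: 9.4
eef_pos: [0.6402, -0.2477, 0.2039]
ee_rot: [-2.51, -1.882, 0.003]
ft_force: [0.0, 0.3, -4.1]
grip_width: 0.0122
grasp_force: 50.0
```

```bash
cat > t2.py <<'E'
from h import *
from scipy.optimize import brentq
d=grab('wrist');s=r.sense();T=R.from_rotvec(s['ee_rot']).as_matrix()
im=d['color'].astype(int);f=im[:,:,1]-im[:,:,0]*0.6  # wood light vs orange table
for x in (200,260,380,440): print(x,[(int(y),int(im[y,x,1])) for y in range(100,180,6)])
print(s['eef_pos'],s['ft_force'],s['grip_width'],T[:,1])
g=np.clip(im,0,255).astype(np.uint8)[90:290,60:600];cv2.imwrite('pics/w4.png',g[:,:,::-1])
E
python3 t2.py
```

```text
200 [(100, 139), (106, 136), (112, 139), (118, 136), (124, 123), (130, 127), (136, 204), (142, 209), (148, 123), (154, 126), (160, 132), (166, 205), (172, 206), (178, 214)]
260 [(100, 128), (106, 127), (112, 122), (118, 123), (124, 123), (130, 120), (136, 200), (142, 207), (148, 124), (154, 126), (160, 130), (166, 203), (172, 204), (178, 211)]
380 [(100, 117), (106, 117), (112, 119), (118, 123), (124, 126), (130, 131), (136, 198), (142, 204), (148, 122), (154, 124), (160, 121), (166, 195), (172, 195), (178, 201)]
440 [(100, 128), (106, 130), (112, 132), (118, 134), (124, 135), (130, 134), (136, 196), (142, 202), (148, 120), (154, 121), (160, 118), (166, 191), (172, 189), (178, 198)]
[ 0.64025408 -0.24776377  0.20366509] [ 0.26356459 -0.35144637 -3.80317534] 0.011669622335559725 [ 0.95984471 -0.28048788 -0.00496844]
```

View pics/w4.png

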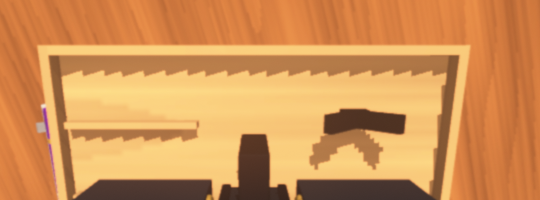

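Run:
```python
from h import *
from scipy.optimize import brentq
d=grab('wrist');s=r.sense();T=R.from_rotvec(s['ee_rot']).as_matrix()
g=d['color'][:,:,1].astype(int)
row=g[139]; print([ (x,int(row[x])) for x in list(range(92,106))+list(range(522,538))])
col=g[126:142,300];print(col)
uv=[[98,135.5],[530,135.5]]
z=brentq(lambda z:np.linalg.norm(np.diff(cast(d,uv,z),axis=0))-.184,.05,.25)
A=cast(d,uv,z);e=(A[1]-A[0])/.184;n=np.array([-e[1],e[0],0]);c=A.mean(0)-.07*n
print('rim z',z,'tcp',s['eef_pos'],'c in tool',(T.T@(c-s['eef_pos'])*1000).round(1),'yaw',np.degrees(np.arctan2(e[1],e[0])),'tool',np.degrees(np.arctan2(T[1,1],T[0,1])))
```

```text
[(92, 114), (93, 113), (94, 113), (95, 114), (96, 123), (97, 149), (98, 183), (99, 198), (100, 201), (101, 202), (102, 202), (103, 202), (104, 202), (105, 202), (522, 202), (523, 202), (524, 202), (525, 202), (526, 202), (527, 201), (528, 197), (529, 182), (530, 157), (531, 141), (532, 136), (533, 136), (534, 137), (535, 137), (536, 137), (537, 135)]
[127 127 128 128 129 130 130 132 146 177 200 206 207 206 206 206]
rim z 0.17894418363166065 tcp [ 0.64042191 -0.24796553  0.20374743] c in tool [ 3.8  0.1 24.8] yaw -16.291899291265906 tool -16.295252385086748
```

>>> apply_moves([
  [15,-14,0,0],
  [40,-36,0,0],
  [70,-62,0,0],
  [100,-88,0,0],
  [125,-110,0,0],
])

```text
t: 10.0
eef_pos: [0.5694, -0.0957, 0.2046]
ee_rot: [-2.511, -1.883, 0.003]
ft_force: [1.4, 0.0, -3.3]
grip_width: 0.0112
grasp_force: 50.0
```

>>> apply_moves([
  [30,-26,0,0],
  [60,-52,0,0],
  [90,-80,0,0],
  [115,-100,0,0],
  [126,-110,0,0],
])

```text
t: 10.5
eef_pos: [0.4986, 0.0572, 0.2049]
ee_rot: [-2.507, -1.888, 0.004]
ft_force: [0.0, 0.7, -2.8]
grip_width: 0.0115
grasp_force: 50.0
```

>>> apply_moves([
  [0,0,15,-4.5],
  [0,0,35,-9],
  [0,0,55,-12.7],
  [0,0,60,-12.7],
  [0,0,60,-12.7],
])

```text
t: 11.0
eef_pos: [0.5, 0.0533, 0.1451]
ee_rot: [-2.291, -2.148, 0.005]
ft_force: [-0.9, -0.1, -2.9]
grip_width: 0.0116
grasp_force: 50.0
```

>>> apply_moves([
  [0,0,0,0],
  [0,0,0,0],
  [0,0,0,0],
])

```text
t: 11.3
eef_pos: [0.5014, 0.0539, 0.1469]
ee_rot: [2.29, 2.15, 0.002]
ft_force: [-0.5, -0.4, -3.8]
grip_width: 0.0119
grasp_force: 50.0
```

Run:
```python
from h import *
d=grab('wrist','w5.png');s=r.sense();T=R.from_rotvec(s['ee_rot']).as_matrix();print(s['eef_pos'],s['t'],s['ft_force'],s['grip_width'],np.degrees(np.arctan2(T[1,1],T[0,1])))
m,cs=blobs(d,(15,110,60),(28,255,255),60,(60,0,620,300))
for c in cs[:8]: print(cv2.contourArea(c),np.round(cen(c)),cv2.boundingRect(c),cast(d,cen(c),.024)[0,:2])
```

```text
[0.50128342 0.05382945 0.14675872] 11.35 [-0.67715065 -0.53889233 -2.2833803 ] 0.011729677566857076 -3.608815589745441
37220.0 [315. 215.] (121, 160, 384, 140) [0.50432409 0.07631328]
7023.0 [313. 171.] (97, 134, 434, 166) [0.50503835 0.10711718]
2172.0 [190.  60.] (165, 36, 51, 49) [0.43023237 0.18294794]
2171.0 [435.  60.] (411, 35, 50, 50) [0.58908959 0.17319889]
1086.0 [210.   6.] (166, 0, 89, 14) [0.44723672 0.21279954]
506.0 [415.   9.] (372, 6, 87, 7) [0.57559111 0.2034193 ]
341.0 [416.   2.] (373, 0, 87, 5) [0.57626042 0.20730287]
```

View pics/w5.png

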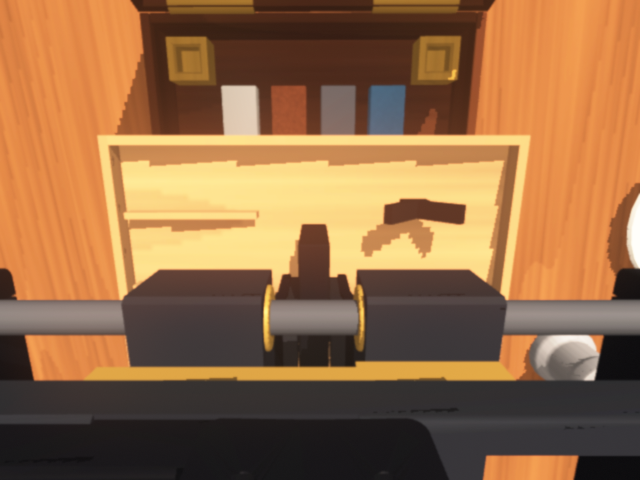

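Run:
```python
from h import *
d=grab('wrist');s=r.sense();T=R.from_rotvec(s['ee_rot']).as_matrix()
g=d['color'].astype(int)
print('L col',[ (x,int(g[56,x,1])) for x in range(160,220,2)]);print('R col',[(x,int(g[56,x,1])) for x in range(404,466,2)])
print('L row',[(y,int(g[y,192,1])) for y in range(30,92,2)])
A=cast(d,[[165.5,36.5],[460.5,35.5]],.024);w=np.linalg.norm(A[1]-A[0]);sz=w-.164
e=(A[1]-A[0])/w;n=np.array([-e[1],e[0],0]);C=A.mean(0)-(.06+sz/2)*n
print('w',w,'pad',sz,'yaw',np.degrees(np.arctan2(e[1],e[0])),'case c',C,'top says .5039 .1185', 'tray->case in tool',(T.T@(C-s['eef_pos'])*1000).round(1)-[3.8,.1,0],s['eef_pos'])
```

```text
L col [(160, 37), (162, 38), (164, 39), (166, 50), (168, 105), (170, 116), (172, 114), (174, 103), (176, 90), (178, 80), (180, 82), (182, 109), (184, 120), (186, 119), (188, 117), (190, 117), (192, 116), (194, 112), (196, 112), (198, 114), (200, 104), (202, 115), (204, 116), (206, 115), (208, 85), (210, 78), (212, 77), (214, 66), (216, 47), (218, 47)]
R col [(404, 45), (406, 44), (408, 46), (410, 45), (412, 63), (414, 78), (416, 77), (418, 83), (420, 111), (422, 118), (424, 115), (426, 105), (428, 116), (430, 117), (432, 116), (434, 113), (436, 111), (438, 113), (440, 114), (442, 115), (444, 111), (446, 81), (448, 78), (450, 91), (452, 98), (454, 112), (456, 114), (458, 109), (460, 56), (462, 39), (464, 39)]
L row [(30, 33), (32, 33), (34, 34), (36, 68), (38, 114), (40, 114), (42, 112), (44, 96), (46, 90), (48, 78), (50, 86), (52, 113), (54, 115), (56, 116), (58, 115), (60, 115), (62, 116), (64, 116), (66, 116), (68, 117), (70, 116), (72, 108), (74, 116), (76, 119), (78, 118), (80, 98), (82, 79), (84, 76), (86, 50), (88, 46), (90, 47)]
w 0.18890960880348542 pad 0.024909608803485417 yaw -3.3863722276465325 case c [0.50620198 0.11970046 0.024     ] top says .5039 .1185 tray->case in tool [ 62.1   0.7 122.7] [0.50117202 0.05386893 0.14665307]
```

>>> apply_moves([
  [15,0,0,0],
  [40,0.5,0,0],
  [55,0.7,0,0],
  [62,0.7,0,0],
  [62,0.7,0,0],
])

```text
t: 11.9
eef_pos: [0.5054, 0.117, 0.146]
ee_rot: [-2.287, -2.154, 0.0]
ft_force: [-0.5, 0.3, -3.7]
grip_width: 0.0114
grasp_force: 50.0
```

>>> apply_moves([
  [0,0,20,0],
  [0,0,40,0],
  [0,0,55,0],
  [0,0,62,0],
  [0,0,62,0],
])

```text
t: 12.4
eef_pos: [0.505, 0.1146, 0.0835]
ee_rot: [-2.291, -2.149, 0.003]
ft_force: [-0.0, -0.8, -3.0]
grip_width: 0.012
grasp_force: 50.0
```

Run:
```python
from h import *
d=grab('wrist','w6.png');s=r.sense();T=R.from_rotvec(s['ee_rot']).as_matrix();print(s['eef_pos'],s['t'],s['ft_force'],s['wrist_torque'],s['grip_width'],np.degrees(np.arctan2(T[1,1],T[0,1])))
C=np.array([.506,.1196,0]);print('tray offset to case (tool mm)',T.T@(C-s['eef_pos'])*1000-[3.8,.1,0])
```

```text
[0.50558825 0.11486873 0.08425007] 12.45 [ 0.29639105  0.58140356 -3.32361523] [-0.08065226  0.04533855 -0.02983659] 0.01150796030396712 -3.659816948493422
tray offset to case (tool mm) [9.85547074e-01 2.18122679e-02 8.42479180e+01]
```

View pics/w6.png

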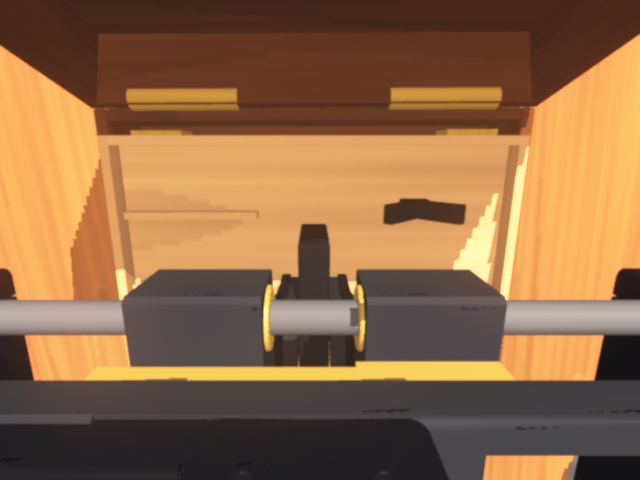

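>>> apply_moves([
  [0.6,0,5,0],
  [0.6,0,9,0],
  [0.6,0,13,0],
  [0.6,0,17,0],
  [0.6,0,17,0],
])

```text
t: 12.95
eef_pos: [0.5051, 0.1162, 0.0666]
ee_rot: [-2.29, -2.15, 0.001]
ft_force: [-0.9, -0.2, -3.5]
grip_width: 0.0117
grasp_force: 50.0
```

>>> apply_moves([
  [0,0,2,0],
  [0,0,4,0],
  [0,0,5,0],
  [0,0,5,0],
])

```text
t: 13.35
eef_pos: [0.5055, 0.1162, 0.062]
ee_rot: [-2.29, -2.15, 0.0]
ft_force: [-0.3, -0.0, -1.8]
grip_width: 0.0116
grasp_force: 50.0
```

>>> apply_moves([
  [0,0,1,0],
  [0,0,1.5,0],
  [0,0,1.5,0],
])

```text
t: 13.65
eef_pos: [0.5056, 0.1162, 0.0613]
ee_rot: [-2.29, -2.15, -0.001]
ft_force: [-2.2, -0.3, 4.8]
grip_width: 0.0118
grasp_force: 50.0
```

>>> apply_moves([
  [0,0,0,0],
  [0,0,0,0],
  [0,0,0,0],
  [0,0,0,0],
  [0,0,0,0],
], jaw=180)

```text
t: 14.15
eef_pos: [0.5056, 0.1162, 0.0606]
ee_rot: [2.29, 2.151, 0.0]
ft_force: [0.5, 0.7, -0.1]
grip_width: 0.0257
grasp_force: 0.0
```

>>> apply_moves([
  [0,0,-20,0],
  [0,0,-50,0],
  [0,0,-95,0],
  [0,0,-140,0],
  [0,0,-180,0],
])

```text
t: 14.65
eef_pos: [0.5056, 0.1159, 0.2427]
ee_rot: [2.29, 2.15, 0.001]
ft_force: [0.9, 1.1, -0.4]
grip_width: 0.0256
grasp_force: 0.0
```

>>> apply_moves([
  [-20,0,0,0],
  [-45,0,0,0],
  [-60,0,0,0],
  [-60,0,0,0],
  [-60,0,0,0],
])

```text
t: 15.15
eef_pos: [0.5017, 0.0569, 0.2404]
ee_rot: [-2.29, -2.15, 0.0]
ft_force: [-0.5, -0.4, 0.3]
grip_width: 0.026
grasp_force: 0.0
```

Run:
```python
from h import *
d=grab('wrist','w7.png');s=r.sense();T=R.from_rotvec(s['ee_rot']).as_matrix();print(s['eef_pos'],s['t'],s['ft_force'],s['grip_width'],np.degrees(np.arctan2(T[1,1],T[0,1])))
```

```text
[0.50174683 0.05738736 0.24031406] 15.2 [-0.13555318  0.16041211 -0.72131299] 0.025509967275215442 -3.5411265090845765
```

View pics/w7.png

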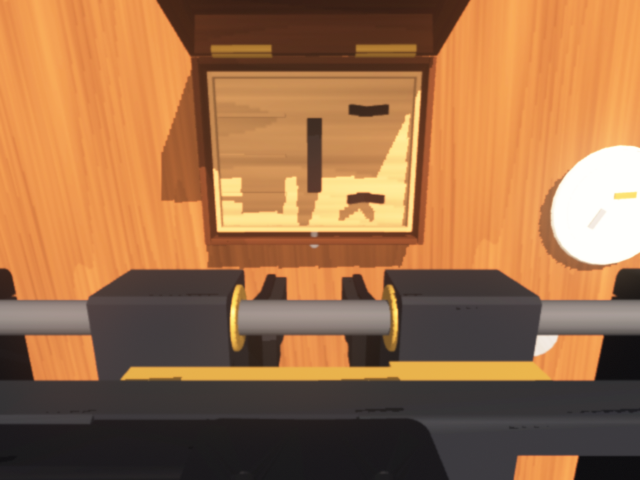

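Run:
```python
from h import *
d=grab('wrist');s=r.sense();T=R.from_rotvec(s['ee_rot']).as_matrix()
X=cast(d,[[207.5,70.5],[423,70.5],[413.5,235],[215.5,236]],.038)
print('rim',[np.linalg.norm(X[i]-X[(i+1)%4]).round(4) for i in range(4)],X[:,:2].mean(0))
F=cast(d,[[307.5,118],[321.5,118],[321.5,192],[307.5,192]],.069);print('fin',F.mean(0)[:2],np.linalg.norm(F[0]-F[3]))
m,cs=blobs(d,(0,0,0),(180,255,75),60,(340,95,400,210))
for c in cs[:3]: print('notch',cv2.boundingRect(c),cv2.contourArea(c),cast(d,cen(c),.050)[0,:2])
t=X[:,:2].mean(0);a=np.radians(-3.5);print('cradle pred',t+.046*np.array([np.cos(a),np.sin(a)]))
t2=grab('top')
m,cs=blobs(t2,(130,100,60),(160,255,255),20,(340,250,410,300))
P=cast(t2,np.argwhere(m)[:,::-1],.037)[:,:2];q=P.mean(0);w,v=np.linalg.eigh(np.cov((P-q).T));tt=(P-q)@v[:,1]
p=q+v[:,1]*(tt.max()+tt.min())/2
print('pen',p,'to go',(T.T@(np.r_[p,.2]-s['eef_pos'])*1000).round(1))
```

```text
rim [np.float64(0.1836), np.float64(0.1438), np.float64(0.1875), np.float64(0.1447)] [0.50732169 0.11850651]
fin [0.50701277 0.12024741] 0.058824075636745264
notch (350, 106, 38, 10) 265.0 [0.5543136  0.15425915]
cradle pred [0.55323589 0.11569828]
pen [ 0.47077545 -0.22996495] to go [-288.9  -13.4   40.3]
```

>>> apply_moves([
  [-20,-1,0,0],
  [-60,-2,0,0],
  [-100,-4,0,0],
  [-140,-6,0,0],
  [-180,-7,0,0],
], jaw=120)

```text
t: 15.8
eef_pos: [0.4835, -0.1233, 0.2406]
ee_rot: [-2.288, -2.153, -0.0]
ft_force: [1.0, 0.4, 0.2]
grip_width: 0.0454
grasp_force: 0.0
```

>>> apply_moves([
  [-40,-2,10,3],
  [-80,-3,20,6],
  [-120,-5,35,9],
  [-145,-6,50,10.7],
  [-155,-7,60,10.7],
])

```text
t: 16.3
eef_pos: [0.4661, -0.2794, 0.1795]
ee_rot: [2.484, 1.924, -0.003]
ft_force: [0.1, -0.5, -0.8]
grip_width: 0.0461
grasp_force: 0.0
```

>>> apply_moves([
  [0,0,0,0],
  [0,0,0,0],
  [0,0,0,0],
])

```text
t: 16.6
eef_pos: [0.4678, -0.2759, 0.181]
ee_rot: [2.478, 1.931, 0.001]
ft_force: [0.2, 0.7, -1.1]
grip_width: 0.0458
grasp_force: 0.0
```

```bash
cat > pen.py <<'E'
from h import *
d=grab('wrist','w8.png');s=r.sense();T=R.from_rotvec(s['ee_rot']).as_matrix()
m,cs=blobs(d,(130,80,40),(165,255,255),30)
for c in cs: print(cv2.boundingRect(c),cv2.contourArea(c))
P=cast(d,np.argwhere(m)[:,::-1],.038)[:,:2];q=P.mean(0);w,v=np.linalg.eigh(np.cov((P-q).T));tt=(P-q)@v[:,1]
p=q+v[:,1]*(tt.max()+tt.min())/2;a=np.degrees(np.arctan2(v[1,1],v[0,1]))
print('pen',p,'len',np.ptp(tt),'ang',a%180,'tool y',np.degrees(np.arctan2(T[1,1],T[0,1])),s['eef_pos'],'to go',(T.T@(np.r_[p,.042]-s['eef_pos'])*1000).round(1))
E
python3 pen.py
```

```text
(293, 139, 22, 105) 1941.0
(293, 95, 21, 38) 725.5
(295, 248, 20, 10) 140.5
pen [ 0.47222121 -0.22988768] len 0.12051562445480418 ang 75.94829469015939 tool y -14.161835066929733 [ 0.46772397 -0.27598691  0.18113954] to go [ 45.7  -7.1 139.2]
```

>>> apply_moves([
  [20,-4,20,0],
  [46,-7,50,0],
  [46,-7,90,0],
  [46,-7,125,0],
  [46,-7,139,0],
])

```text
t: 17.15
eef_pos: [0.4706, -0.2287, 0.0395]
ee_rot: [-2.475, -1.928, 0.002]
ft_force: [-0.4, 0.7, 0.1]
grip_width: 0.0459
grasp_force: 0.0
```

>>> apply_moves([
  [0,0,0,0],
  [0,0,0,0],
  [0,0,0,0],
])

```text
t: 17.45
eef_pos: [0.4726, -0.2316, 0.0434]
ee_rot: [2.479, 1.926, 0.003]
ft_force: [-0.8, 0.0, -0.6]
grip_width: 0.0461
grasp_force: 0.0
```

>>> apply_moves([
  [0,0,0,0],
  [0,0,0,0],
  [0,0,0,0],
  [0,0,0,0],
  [0,0,0,0],
], jaw=255, grip_force=20)

```text
t: 17.95
eef_pos: [0.4714, -0.2308, 0.0417]
ee_rot: [2.481, 1.928, 0.0]
ft_force: [0.2, 0.2, 0.7]
grip_width: 0.0154
grasp_force: 20.0
```

>>> apply_moves([
  [0,0,0,0],
  [0,0,0,0],
  [0,0,0,0],
  [0,0,0,0],
  [0,0,0,0],
])

```text
t: 18.45
eef_pos: [0.4714, -0.2308, 0.0417]
ee_rot: [-2.481, -1.928, -0.0]
ft_force: [-0.7, 0.7, 2.3]
grip_width: 0.0154
grasp_force: 20.0
```

>>> apply_moves([
  [0,0,-10,0],
  [0,0,-40,0],
  [0,0,-80,0],
  [0,0,-120,0],
  [0,0,-150,0],
])

```text
t: 18.95
eef_pos: [0.4714, -0.2315, 0.1942]
ee_rot: [2.48, 1.926, 0.002]
ft_force: [0.2, -0.2, -0.1]
grip_width: 0.0152
grasp_force: 20.0
```

>>> apply_moves([
  [0,0,0,0],
  [0,0,0,0],
  [0,0,0,0],
])

```text
t: 19.25
eef_pos: [0.4705, -0.2302, 0.1906]
ee_rot: [-2.479, -1.927, 0.002]
ft_force: [-0.8, 1.1, -0.6]
grip_width: 0.0152
grasp_force: 20.0
```

```bash
cat > held.py <<'E'
from h import *
d=grab('wrist');s=r.sense();T=R.from_rotvec(s['ee_rot']).as_matrix()
m,cs=blobs(d,(130,80,40),(165,255,255),30)
for c in cs: print(cv2.boundingRect(c),cv2.contourArea(c))
z=s['eef_pos'][2]-.007+.003
P=cast(d,np.argwhere(m)[:,::-1],z);L=(P-s['eef_pos'])@T*1000;print('pen far end tool x (60 exp)',np.percentile(L[:,0],99.5),'y near/far',L[L[:,0]<np.percentile(L[:,0],20),1].mean(),L[L[:,0]>np.percentile(L[:,0],80),1].mean(),L[:,0].min())
C=np.array([.5519,.117,.2]);print(s['grip_width'],s['grasp_force'],s['eef_pos'],'tool y',np.degrees(np.arctan2(T[1,1],T[0,1])),'to cradle',(T.T@(C-s['eef_pos'])*1000).round(1))
E
python3 held.py
```

```text
(294, 166, 40, 70) 2551.0
(294, 245, 40, 55) 1946.0
(295, 334, 39, 33) 1090.0
pen far end tool x (60 exp) 61.3914581739357 y near/far 0.3103730754557102 0.2973479866677545 -23.68883599128999
0.015341950143180223 19.997763633728027 [ 0.47041693 -0.23024433  0.19037538] tool y -14.298162155024094 to cradle [356.6  -6.8  -9.5]
```

>>> apply_moves([
  [20,0,0,0],
  [55,-1,0,0],
  [95,-2,0,0],
  [140,-3,0,0],
  [180,-4,0,0],
])

```text
t: 19.8
eef_pos: [0.5114, -0.0534, 0.1904]
ee_rot: [-2.48, -1.927, 0.003]
ft_force: [0.2, 0.6, 0.1]
grip_width: 0.015
grasp_force: 20.0
```

>>> apply_moves([
  [40,-1,0,-3],
  [80,-2,0,-6],
  [120,-2,0,-9],
  [155,-3,0,-10.8],
  [176,-3,0,-10.8],
])

```text
t: 20.3
eef_pos: [0.552, 0.1191, 0.1901]
ee_rot: [-2.283, -2.156, 0.003]
ft_force: [0.2, -0.5, 0.2]
grip_width: 0.0154
grasp_force: 20.0
```

>>> apply_moves([
  [0,0,20,0],
  [0,0,50,0],
  [0,0,70,0],
  [0,0,70,0],
  [0,0,70,0],
])

```text
t: 20.8
eef_pos: [0.5524, 0.1148, 0.1215]
ee_rot: [2.29, 2.15, -0.002]
ft_force: [1.0, -1.4, -0.3]
grip_width: 0.0152
grasp_force: 20.0
```

```bash
sed -i "s/d=grab('wrist')/d=grab('wrist','w9.png')/" held.py; python3 held.py
```

```text
(292, 166, 43, 70) 2651.0
(294, 244, 40, 56) 1976.5
(295, 335, 39, 31) 1048.0
pen far end tool x (60 exp) 60.96132359740096 y near/far -0.05042080855294986 -0.049900023721332294 -23.080029789016162
0.01525121628799638 19.997684061527252 [0.55304363 0.1150846  0.12222887] tool y -3.5846775398974837 to cradle [  1.8  -1.2 -77.8]
```

View pics/w9.png

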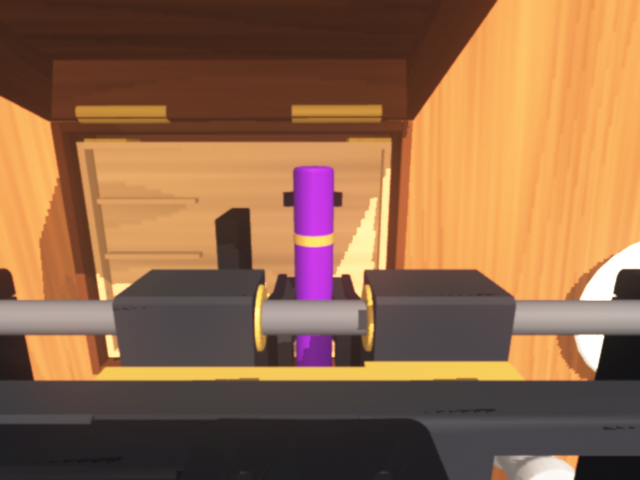

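>>> apply_moves([
  [1,-0.8,20,0],
  [1,-0.8,40,0],
  [1,-0.8,54,0],
  [1,-0.8,60,0],
  [1,-0.8,64,0],
])

```text
t: 21.35
eef_pos: [0.5522, 0.1168, 0.0579]
ee_rot: [2.288, 2.152, 0.001]
ft_force: [0.5, -0.3, -0.3]
grip_width: 0.0151
grasp_force: 20.0
```

>>> apply_moves([
  [0,0,1,0],
  [0,0,1,0],
  [0,0,1,0],
])

```text
t: 21.65
eef_pos: [0.5522, 0.117, 0.0572]
ee_rot: [2.288, 2.152, 0.002]
ft_force: [-0.7, -0.8, -0.9]
grip_width: 0.0154
grasp_force: 20.0
```

Pen is within about 1 mm of the notches. I'll go 1 mm lower, release and lift.

>>> apply_moves([
  [0,0,1,0],
  [0,0,1,0],
  [0,0,1,0],
])

```text
t: 21.95
eef_pos: [0.5519, 0.117, 0.0558]
ee_rot: [-2.288, -2.153, -0.001]
ft_force: [-0.7, -0.2, 0.9]
grip_width: 0.0155
grasp_force: 20.0
```

>>> apply_moves([
  [0,0,0,0],
  [0,0,0,0],
  [0,0,0,0],
  [0,0,0,0],
  [0,0,0,0],
], jaw=165)

```text
t: 22.45
eef_pos: [0.5517, 0.1169, 0.0556]
ee_rot: [-2.288, -2.153, 0.0]
ft_force: [-0.3, 0.0, -0.1]
grip_width: 0.0305
grasp_force: 0.0
```

>>> apply_moves([
  [0,0,-10,0],
  [0,0,-40,0],
  [0,0,-85,0],
  [0,0,-130,0],
  [0,0,-180,0],
])

```text
t: 22.95
eef_pos: [0.5511, 0.1165, 0.2375]
ee_rot: [-2.289, -2.152, 0.002]
ft_force: [2.1, 1.3, -0.4]
grip_width: 0.0309
grasp_force: 0.0
```

>>> apply_moves([
  [-20,0,0,0],
  [-50,0,0,0],
  [-70,0,0,0],
  [-70,0,0,0],
  [-70,0,0,0],
])

```text
t: 23.45
eef_pos: [0.5475, 0.0473, 0.2361]
ee_rot: [-2.289, -2.151, -0.002]
ft_force: [0.4, -0.0, -0.2]
grip_width: 0.0307
grasp_force: 0.0
```

Run:
```python
from h import *
d=grab('wrist','w10.png');s=r.sense();T=R.from_rotvec(s['ee_rot']).as_matrix()
m,cs=blobs(d,(130,80,40),(165,255,255),30)
P=cast(d,np.argwhere(m)[:,::-1],.0523)[:,:2];q=P.mean(0);w,v=np.linalg.eigh(np.cov((P-q).T));tt=(P-q)@v[:,1]
print('pen',q+v[:,1]*(tt.max()+tt.min())/2,'len',np.ptp(tt),np.degrees(np.arctan2(v[1,1],v[0,1]))%180,s['eef_pos'],s['t'])
# lid angle: from top view, tongue/brass at front edge
t=grab('top');m,cs=blobs(t,(15,110,150),(30,255,255),60,(140,200,195,260))
for c in cs: print(cv2.boundingRect(c),cen(c))
# hinge frame
a=np.radians(-3.55);ex=np.array([np.cos(a),np.sin(a),0]);ey=np.array([-np.sin(a),np.cos(a),0]);C=np.array([.506,.1196,0]);H=C+.082*ey+[0,0,.04]
for th in np.arange(1.6,2.01,.05):
    f=lambda A,h:H-ey*(A*np.cos(th)-h*np.sin(th))+np.array([0,0,1])*(A*np.sin(th)+h*np.cos(th))
    print(round(th,2),proj(t,[f(168,0)*0+f(.168,.0),f(.168,.037),f(.168,.037)-.104*ex,f(.168,.037)+.104*ex]).round().tolist())
```

```text
pen [0.55261619 0.11829476] len 0.11985937591786085 86.42402982032559 [0.54753068 0.04812441 0.23585665] 23.5
(157, 218, 14, 19) [162.56153846153848, 225.63076923076923]
1.6 [[186.0, 229.0], [170.0, 227.0], [160.0, 273.0], [180.0, 183.0]]
1.65 [[183.0, 229.0], [167.0, 227.0], [157.0, 273.0], [176.0, 183.0]]
1.7 [[179.0, 228.0], [164.0, 227.0], [153.0, 272.0], [173.0, 183.0]]
1.75 [[176.0, 228.0], [161.0, 226.0], [150.0, 272.0], [170.0, 183.0]]
1.8 [[172.0, 228.0], [158.0, 226.0], [147.0, 272.0], [167.0, 183.0]]
1.85 [[169.0, 227.0], [155.0, 226.0], [145.0, 272.0], [165.0, 183.0]]
1.9 [[166.0, 227.0], [152.0, 226.0], [142.0, 271.0], [162.0, 183.0]]
1.95 [[163.0, 227.0], [150.0, 226.0], [140.0, 271.0], [160.0, 183.0]]
2.0 [[160.0, 227.0], [148.0, 226.0], [137.0, 271.0], [157.0, 184.0]]
```

View pics/w10.png

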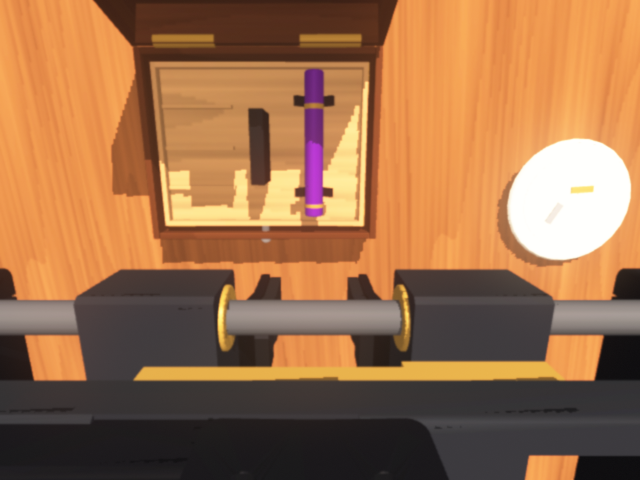

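>>> apply_moves([
  [0,-10,-20,0],
  [0,-20,-50,0],
  [0,-35,-65,0],
  [0,-46,-65,0],
  [30,-46,-65,0],
], jaw=255)

```text
t: 24.05
eef_pos: [0.502, 0.077, 0.3008]
ee_rot: [-2.293, -2.146, -0.001]
ft_force: [-0.2, -0.3, -0.3]
grip_width: 0.0025
grasp_force: 0.0
```

>>> apply_moves([
  [45,0,0,0],
  [90,0,0,0],
  [135,0,0,0],
  [180,0,0,0],
  [215,0,0,0],
])

```text
t: 24.55
eef_pos: [0.5149, 0.2986, 0.299]
ee_rot: [-2.283, -2.157, 0.003]
ft_force: [-0.4, -0.2, 0.3]
grip_width: 0.0006
grasp_force: 0.0
```

>>> apply_moves([
  [15,0,0,0],
  [15,0,0,0],
  [15,0,0,0],
])

```text
t: 24.85
eef_pos: [0.5174, 0.3075, 0.3001]
ee_rot: [2.289, 2.15, -0.003]
ft_force: [0.2, -0.4, 0.2]
grip_width: 0.0008
grasp_force: 0.0
```

```bash
cat > hf.py <<'E'
from h import *
s=r.sense();T=R.from_rotvec(s['ee_rot']).as_matrix()
a=np.radians(-3.55);ex=np.array([np.cos(a),np.sin(a),0]);ey=np.array([-np.sin(a),np.cos(a),0]);H=np.array([.506,.1196,.04])+.082*ey
v=(np.array(s['eef_pos'])-H)*1000
print('tcp u',-(v@ey).round(1),'lead u',-(v@ey)+9.5,'tip w',v[2]-22,'x',v@ex,s['eef_pos'],s['ft_force'],s['grip_width'],s['joints'],s['t'])
E
python3 hf.py
```

```text
tcp u -106.2 lead u -96.71274438159101 tip w 238.08301242772495 x -0.2688646970301144 [0.5173857  0.30746824 0.30008301] [ 0.15833207 -0.41384419  0.16539646] 0.0007809383736319716 [-1.17411608  0.36626326  0.76251808  1.67626649 -0.26631647  1.20834294
 -0.41171343] 24.85
```

>>> apply_moves([
  [0,0,25,0],
  [0,0,60,0],
  [0,0,95,0],
  [0,0,113,0],
  [0,0,113,0],
])

```text
t: 25.35
eef_pos: [0.5161, 0.3059, 0.1855]
ee_rot: [-2.292, -2.148, 0.009]
ft_force: [-1.6, -0.1, -0.3]
grip_width: 0.0004
grasp_force: 0.0
```

>>> apply_moves([
  [-15,0,0,0],
  [-25,0,0,0],
  [-35,0,0,0],
  [-45,0,0,0],
  [-55,0,0,0],
])

```text
t: 25.85
eef_pos: [0.5149, 0.2541, 0.1893]
ee_rot: [-2.288, -2.152, -0.006]
ft_force: [0.7, 4.3, 3.1]
grip_width: 0.0007
grasp_force: 1.8
```

```bash
python3 hf.py
```

```text
tcp u -52.8 lead u -43.28278329588879 tip w 127.29482036275547 x 0.5995747829674372 [0.51494411 0.25408703 0.18929482] [0.70082367 4.29535415 3.10316136] 0.0006888385043243616 [-1.07748458  0.42596335  0.72245516  1.87262938 -0.34046495  0.96508407
 -0.2642684 ] 25.85
```

>>> apply_moves([
  [-15,0,0,0],
  [-30,0,0,0],
  [-45,0,0,0],
  [-60,0,0,0],
  [-70,0,0,0],
])

```text
t: 26.35
eef_pos: [0.5094, 0.1823, 0.1874]
ee_rot: [2.29, 2.151, -0.001]
ft_force: [1.6, 3.2, -0.3]
grip_width: 0.0006
grasp_force: 1.3
```

>>> apply_moves([
  [-12,0,0,0],
  [-24,0,0,0],
  [-36,0,0,0],
  [-48,0,0,0],
  [-58,0,0,0],
])

```text
t: 26.85
eef_pos: [0.506, 0.1251, 0.1876]
ee_rot: [2.289, 2.152, -0.001]
ft_force: [0.9, 1.9, 1.1]
grip_width: 0.0006
grasp_force: 0.8
```

```bash
python3 hf.py
```

```text
tcp u 76.5 lead u 86.00396300529813 tip w 125.58332985135334 x -0.33216338323188316 [0.50600879 0.12510606 0.18758333] [0.92902344 1.9178187  1.05184823] 0.0005567973875343565 [-0.93593957  0.34321877  0.76645918  1.9915012  -0.29707302  0.92041263
 -0.07779591] 26.85
```

>>> apply_moves([
  [-12,0,11,0],
  [-24,0,23,0],
  [-32,0,32,0],
  [-38,0,41,0],
  [-44,0,50,0],
])

```text
t: 27.35
eef_pos: [0.5036, 0.0819, 0.1371]
ee_rot: [2.288, 2.152, -0.0]
ft_force: [1.6, -0.0, 1.7]
grip_width: 0.0004
grasp_force: 0.9
```

>>> apply_moves([
  [-3,0,5,0],
  [-6,0,10,0],
  [-8,0,14,0],
  [-10,0,18,0],
  [-11,0,22,0],
])

```text
t: 27.85
eef_pos: [0.5027, 0.0718, 0.1153]
ee_rot: [-2.288, -2.153, 0.0]
ft_force: [-0.4, -0.8, 0.9]
grip_width: 0.0006
grasp_force: 0.6
```

```bash
python3 hf.py
```

```text
tcp u 129.9 lead u 139.42492758671776 tip w 53.320690738826585 x -0.3485355015664801 [0.50268464 0.07178861 0.11532069] [-0.35537151 -0.81298663  0.8876757 ] 0.000617978225605257 [-0.77780551  0.43090194  0.70376273  2.08256807 -0.40177402  0.7636224
  0.11621524] 27.85
```

Near 0.12 rad; now pressing down through the catch slowly.

>>> apply_moves([
  [-2,0,3,0],
  [-4,0,6,0],
  [-4,0,9,0],
  [-5,0,11,0],
  [-5,0,13,0],
])

```text
t: 28.35
eef_pos: [0.5027, 0.0662, 0.1036]
ee_rot: [-2.288, -2.152, -0.0]
ft_force: [-3.6, -2.0, 10.4]
grip_width: 0.0003
grasp_force: 5.0
```

>>> apply_moves([
  [0,0,1.5,0],
  [0,0,3,0],
  [0,0,4,0],
  [0,0,5,0],
  [0,0,5,0],
])

```text
t: 28.85
eef_pos: [0.5028, 0.0665, 0.0991]
ee_rot: [-2.288, -2.151, -0.001]
ft_force: [-4.7, -1.9, 18.0]
grip_width: 0.001
grasp_force: 9.1
```

```bash
python3 hf.py
```

```text
tcp u 135.2 lead u 144.70362761375074 tip w 37.114073855029055 x 0.12634741842352235 [0.50283176 0.06649064 0.09911407] [-4.71238533 -1.92221012 18.02146724] 0.0009722446810545723 [-0.74707811  0.45557477  0.68180286  2.09463296 -0.43056915  0.73099288
  0.15090137] 28.85
```

>>> apply_moves([
  [0,0,2,0],
  [0,0,3,0],
  [0,0,3,0],
  [0,0,3,0],
])

```text
t: 29.25
eef_pos: [0.503, 0.0664, 0.0987]
ee_rot: [-2.286, -2.149, -0.003]
ft_force: [-13.0, -2.2, 45.8]
grip_width: -0.0
grasp_force: 22.3
```

Solid stop at the shut height (force rose to 46 N over 0.4 mm). Retract and check the lid numerically.

>>> apply_moves([
  [0,0,-8,0],
  [0,0,-30,0],
  [0,0,-75,0],
  [0,0,-120,0],
  [0,0,-160,0],
])

```text
t: 29.75
eef_pos: [0.5026, 0.067, 0.2563]
ee_rot: [2.288, 2.153, 0.001]
ft_force: [0.2, 1.1, 0.4]
grip_width: 0.0007
grasp_force: 0.0
```

>>> apply_moves([
  [-30,0,0,0],
  [-70,0,0,0],
  [-110,0,0,0],
  [-110,0,0,0],
  [-110,0,0,0],
])

```text
t: 30.25
eef_pos: [0.4957, -0.0434, 0.2545]
ee_rot: [-2.29, -2.15, -0.001]
ft_force: [0.6, 0.4, -0.1]
grip_width: 0.0003
grasp_force: 0.0
```

Run:
```python
from h import *
s=r.sense();d=grab('wrist','w11.png');t=grab('top','top1.png')
a=np.radians(-3.55);ex=np.array([np.cos(a),np.sin(a),0]);ey=np.array([-np.sin(a),np.cos(a),0]);C=np.array([.506,.1196,0])
print(s['eef_pos'],s['ft_force'],s['t'])
# brass tongue on the front edge: edge height by two-view triangulation
for n,im in (('wrist',d),('top',t)):
    for z in (.077,.087): 
        print(n,z,'expected front corners',proj(im,[C-.082*ey-.104*ex+[0,0,z],C-.082*ey+.104*ex+[0,0,z]]).round(1).tolist())
    e=proj(im,[C-.09*ey+[0,0,.06]])[0].astype(int);print('tongue exp',e)
    h=35 if n=='wrist' else 20
    m,cs=blobs(im,(15,110,110),(32,255,255),25,(max(0,e[0]-2*h),max(0,e[1]-2*h),e[0]+2*h,e[1]+2*h))
    for c in cs[:3]: print(n,'brass',cv2.boundingRect(c),cv2.contourArea(c))
# dark lid outline, wrist
hs=cv2.cvtColor(d['color'],cv2.COLOR_RGB2HSV)[:,:,2]
k=proj(d,[C-.05*ey+[0,0,.077]])[0].astype(int);print('row at',k,[x for x in range(1,639) if abs(int(hs[k[1],x])-int(hs[k[1],x-1]))>30])
```

```text
[ 0.49567706 -0.04338678  0.25445207] [ 0.63850909  0.38493175 -0.05871296] 30.25
wrist 0.077 expected front corners [[186.2, 133.2], [439.4, 132.9]]
wrist 0.087 expected front corners [[182.0, 132.6], [443.6, 132.3]]
tongue exp [312 143]
wrist brass (291, 135, 46, 13) 537.5
top 0.077 expected front corners [[261.2, 292.9], [275.3, 211.0]]
top 0.087 expected front corners [[260.7, 292.4], [274.9, 209.9]]
tongue exp [272 252]
row at [312  91] [185, 560]
```

```bash
python3 -c "
from station import r
print(r.sign_off())"
```

```text
the job is handed in; nothing more can be done
None
```

The tray is seated in its sockets, the pen lies in the V-notches and the lid is pressed shut past its catch; the job is handed in at about 30 s, verdict not reported, but I viewed 12 pictures against the limit of 10.

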